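# Lock a twin grinder's spindle and unscrew its cap of unknown thread

## Task

The twin grinder's steel cups are off for cleaning: take the flat locking key out of its wooden rest and push it fully home into the slot in front of the grinder's left-hand head, so that the spindle cannot turn. Then unscrew that head's winged cap; the two heads run opposite ways, so one cap has an ordinary and the other a reverse thread, and you cannot see which: try it without forcing it, and if it will not yield one way turn it the other, until it comes free. Finish holding the cap, upright and lifted some 5 cm off its spindle, in the gripper (do not put it down), with the key still home; leave the right-hand cap and the other things on the counter as they are.

Things in the scene. Friction and masses are not known exactly. Their poses are not given: they have to be found in the camera images.
- grinder: Twin grinder, fixed: white housing with a grey deck, 176 x 316 mm, deck 62 mm high, two knobs on its front. Origin: under its middle, on the counter; x to its back (the front faces the robot, yaw up to 0.25 either way), y to its left, z up. The heads' axes stand at y = +76 mm (left) and -76 mm (right), x = 0.
- left_slot (a point): Centre of the mouth of the left head's key slot, in the flat top (92 mm above the counter) of a steel bracket 44 x 34 mm in front of the head, 66 mm from its axis. Slot 26.6 mm along the grinder's x, 6.6 mm along its y, 2 mm chamfer, right through the bracket (16 mm) to a notch of the head's disc, which always stands below it at the start. Axes as the grinder's.
- key: Flat locking key, 60 g, upright in its rest: steel blade 24 mm wide (its x), 4 thick (its y), 28 long, below a beech handle 32 x 12 x 40 mm (x, y, z). Origin: middle of the handle's underside (the shoulder); z up. Grip the handle across its 12 mm. Home, the shoulder rests on the bracket, origin at the slot's mouth, x along the grinder's x (either way round); let go, it stays upright.
- key_rest: Wooden block 56 x 50 x 34 mm, fixed, with a slot (28 x 8 mm) in its top in which the key stands, shoulder on the top. Origin: underside centre; x along the slot.
- spindle_a: One of the two heads, the left or the right one: compare with the grinder. Origin on its axis, on the deck 62 mm above the counter. A notched steel disc (124 mm across, top at 74 mm) and a short post under the cap turn freely with the cap until the key locks the disc.
- spindle_b: The other head, likewise, with the thread of the other hand.
- cap_a: Winged black cap, 70 g, tight on spindle_a: ribbed skirt 50 mm across, 30 mm high, and on it a wing (grip bar) 44 mm long (its x), 13 thick (its y), 24 high. Origin: centre of the skirt's underside, 78 mm above the counter; skirt top at +30 mm, wing top at +54; z up. At the start the wing points to the grinder's front and back. Thread: see cap_b.
- cap_b: The same cap on spindle_b. Quick thread, ordinary (loosens anticlockwise from above) on one head, reverse on the other. Loosening yields under 0.12 N m, rises 2 to 3 mm, is free after 1.2 rad (to 2.3), then an 8 N spring pushes the cap up and it lifts off (30 mm up is clear). The wrong way it stops dead within 0.25 rad, key play included, and the torque climbs past 0.2 N m.
- grinder_cup_1: Steel cup of the grinder, 120 mm across, 85 mm high, bystander. Origin: underside centre.
- grinder_cup_2: The second steel cup, bystander. Origin: underside centre.
- cutter: Tin cookie cutter 66 x 74 x 30 mm, bystander.
- coffee: Espresso cup, 64 mm across with a handle, 48 mm high, bystander.
- brush: Pastry brush 216 x 40 x 13 mm, lying, bystander.
There are look-alikes about, which are no part of the job. What is shaped like the cap_a but yellow is not meant.

How it is judged:
By the outcome, as a careful person would: the job done as asked, in the order asked, and still so for the second after the job is handed in, while the arm keeps its last pose, push and grip.
It also fails if it takes over 58 s, if anything falls off the work surface, if the arm or the gripper's body presses on something with over 40 N, if the wrist force passes 120 N, or if a joint passes its speed limit or range.

## Robot

A 6-joint arm with a two-finger parallel gripper is mounted at the origin on a cart in front of the work surface, level with it; the furniture and walls round the work are solid. World frame = base frame: x ahead of the robot, y to its left, z up, the work surface at z = 0. Lengths are in m, angles in degrees, forces in N, time in s.
With the tool pointing down it reaches from about 0.325 to 0.85 m from the base axis. Payload 15.5 kg.
Tool frame: the origin (TCP) lies at the very end of the fingers, on their centre line; the grasp point (between the pads) lies arm.grip_depth behind it (arm.grip_depth is the distance from the TCP to the grasp point, in m); z points along the fingers, y is the line along which they close (so a half turn about z gives the same grasp; the last joint's range is limited). The gripper opens to 91 mm and grips with 3 to 60 N. Pads are 32 mm wide; open, the fingers measure 118 mm over their backs; the gripper's body (76 mm by 178 mm) begins 60 mm behind the grasp point.
Start: joints at [-73.997, 28.281, 77.091, -0, 74.628, -5.472], TCP at [0.229, -0.582, 0.214] pointing down, gripper open.
Joint ranges: [-166.48, 166.48], [-47.26, 123.95], [12.59, 153.08], [-70.14, 250.14], [6.76, 159.57], [-176.63, 176.63]. Speed limits (degrees/s): [108.29, 108.29, 147.25, 172.46, 172.46, 172.46].

## Interface

Orientations are given as a 3x3 rotation matrix whose columns are the frame's x, y, z axes.
In Python, from rig import arm gives the robot as it stands. Calls block until the motion is done:
- arm.move_to(position, orientation): joint-space move of the TCP to a pose.
- arm.move_l(position, orientation=None, feed=0.15): straight line of the TCP; orientation=None keeps the orientation; feed is the mean speed in m/s.
- arm.move_joints(angles): joint-space move.
- arm.grip(opening): finger opening in m; the grip force is fixed at half the most; returns when the fingers have stopped.
- arm.sleep(seconds).
- arm.solve_ik(position, orientation): joint angles nearest the present ones, or None.
- arm.snapshot(name): name is "side" or "top"; returns the picture (420x560x3 uint8, red, green, blue); there is no depth.
- arm.get_calibration(name): a dict with "intrinsics" (3x3 intrinsics, pixels), "cam_to_world" (4x4, takes a point from camera to world coordinates). Camera axes: x right, y down, z forward; pixel columns grow to the right and rows downward; lengths in m; the calibration is good to about 2 mm. A picture is of the moment at which its call begins. get_calibration takes no time and is no camera call.
A pose or a line that the arm cannot do raises arm.Unreachable and nothing moves.
- arm.sign_off(): hands the job in; it is judged then, once.
Readings, each from a call of its own:
- arm.current_t(): time.
- arm.current_joint_positions(): joint angles.
- arm.current_dq(): joint speeds.
- arm.current_tau(): joint torques, N m.
- arm.current_ee_pos(): TCP position.
- arm.current_tool_rot(): TCP orientation.
- arm.current_force(): force on the tool from outside, world axes, zero at the start.
- arm.current_torque(): the same for the moment, N m.
- arm.current_width(): finger opening in m.
- arm.current_grasp_force(): force on a finger pad.
Only numpy, scipy, OpenCV 4.12 (cv2) and the standard library are available. Lean on these libraries where they do the work, as an engineer would, in place of code of your own. Each camera call takes 0.05 s, during which the arm holds its last target. There are 200 camera calls.

## Working session

There is one attempt and no reset: what is moved stays moved. The work goes in short steps, each a Python script; the robot and the scene stay as the last script left them, time stands still between calls to the robot, and variables do not carry over. Pictures are saved under pics/ and viewed, at most 10 in all, crops included, and the job is handed in when it is done.

```bash
ls; mkdir -p pics; python3 - <<'E'
from rig import arm
import cv2,numpy as np
for n in("top","side"):
    cv2.imwrite(f"pics/{n}0.png",arm.snapshot(n)[:,:,::-1]); c=arm.get_calibration(n);print(n,c["intrinsics"],np.round(c["cam_to_world"],4))
print(arm.grip_depth,arm.current_t(),arm.current_tool_rot())
E
```

```text
pics
top [[448.1205963    0.         272.15591267]
 [  0.         448.1205963  210.0824368 ]
 [  0.           0.           1.        ]] [[ 0.009  -0.9918  0.1276  0.2903]
 [-0.9999 -0.0083  0.0063 -0.0177]
 [-0.0052 -0.1277 -0.9918  1.7914]
 [ 0.      0.      0.      1.    ]]
side [[500.45554005   0.         273.01234501]
 [  0.         500.45554005 215.32082398]
 [  0.           0.           1.        ]] [[ 0.6556  0.5797 -0.4838  1.1963]
 [ 0.7549 -0.4902  0.4357 -0.6656]
 [ 0.0154 -0.6509 -0.759   1.2147]
 [ 0.      0.      0.      1.    ]]
0.0188 0.1 [[ 9.30580448e-01  3.66087306e-01 -3.36886849e-04]
 [ 3.66087457e-01 -9.30579913e-01  9.99158435e-04]
 [ 5.22790849e-05 -1.05312735e-03 -9.99999444e-01]]
```

View pics/top0.png

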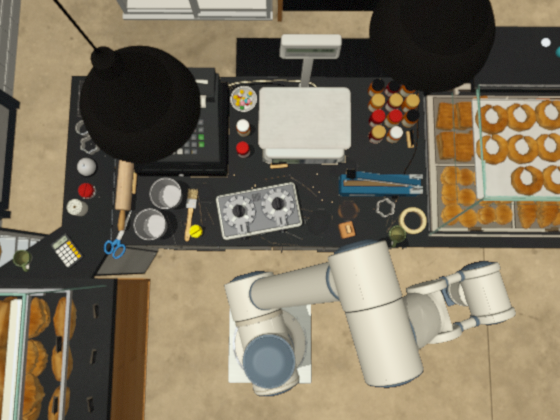

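View pics/side0.png

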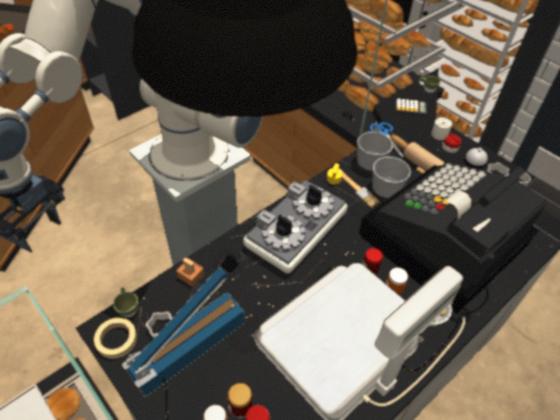

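The top view shows the grinder at about (258,210), with its left head at (240,212), and the key in its rest at (347,229). In the side view the grinder is at about (296,222) and the rest at (190,270). Next I'll zoom in.

```bash
python3 - <<'E'
import cv2,numpy as np
t=cv2.imread("pics/top0.png");s=cv2.imread("pics/side0.png")
R=lambda i,x,y,w,h,k:cv2.resize(i[y:y+h,x:x+w],None,fx=k,fy=k,interpolation=cv2.INTER_CUBIC)
a=R(t,208,172,100,75,5);b=R(t,325,205,60,75//1,5)
cv2.imwrite("pics/c1.png",np.hstack([a,b]))
a=R(s,235,170,120,110,5);b=R(s,170,250,40,110,5)
cv2.imwrite("pics/c2.png",np.hstack([a,b]))
E
```

```text
(no output)
```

View pics/c1.png

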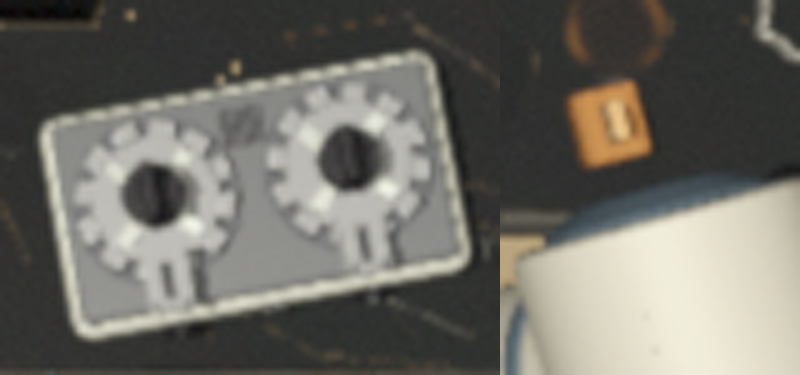

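View pics/c2.png

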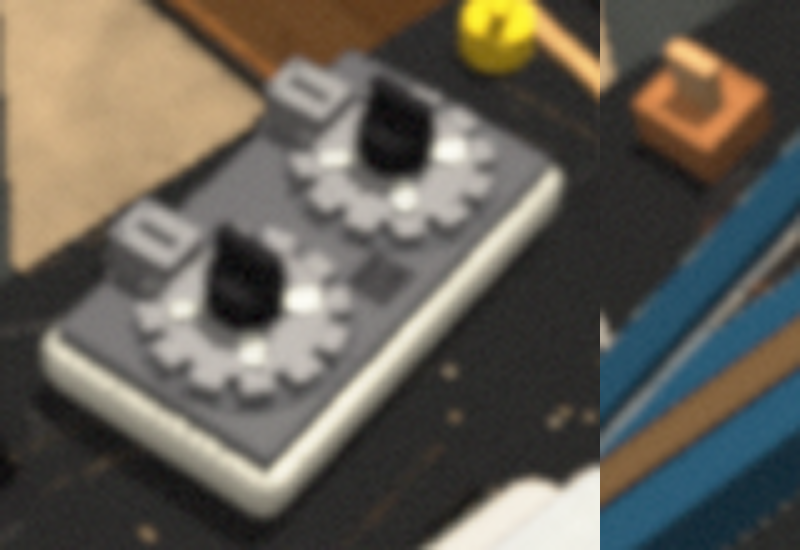

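The left head is the one at crop-1 (155,193), with its slot at (172,283). In the side crop that slot is at (317,90). I'll magnify the four key features for subpixel picking.

```bash
cat > h.py <<'E'
import cv2,numpy as np
from rig import arm
def ray(n,u,v):
    c=arm.get_calibration(n);T=c["cam_to_world"];d=T[:3,:3]@np.linalg.solve(c["intrinsics"],[u,v,1.]);return T[:3,3],d/np.linalg.norm(d)
def plane(n,p,z):
    o,d=ray(n,*p);return o+d*(z-o[2])/d[2]
def tri(pt,ps):
    o,d=ray("top",*pt);q,e=ray("side",*ps)
    s=np.linalg.lstsq(np.c_[d,-e],q-o,rcond=None)[0];a=o+s[0]*d;b=q+s[1]*e
    return (a+b)/2,np.linalg.norm(a-b)
def proj(n,P):
    c=arm.get_calibration(n);T=np.linalg.inv(c["cam_to_world"]);q=c["intrinsics"]@(T[:3,:3]@np.asarray(P,float)+T[:3,3]);return q[:2]/q[2]
def zoom(img,x,y,w,h,k):  # pixel centre (x+i) is shown at k*i+k/2-.5
    a=cv2.resize(img[y:y+h,x:x+w],None,fx=k,fy=k,interpolation=cv2.INTER_CUBIC)
    for i in range(0,w,4): a[:,i*k+k//2]=a[:,i*k+k//2]*.75+np.array([60,60,0])*.25; cv2.putText(a,str(x+i),(i*k,9),0,.3,(0,255,0))
    for j in range(0,h,4): a[j*k+k//2]=a[j*k+k//2]*.75+np.array([60,60,0])*.25; cv2.putText(a,str(y+j),(0,j*k+k//2),0,.3,(0,255,0))
    return a
E
python3 - <<'E'
from h import *
t=cv2.imread("pics/top0.png");s=cv2.imread("pics/side0.png")
cv2.imwrite("pics/z1.png",np.vstack([np.hstack([zoom(t,334,216,32,24,12),zoom(s,174,255,32,24,12)]),np.hstack([zoom(t,226,214,32,24,12),zoom(s,282,176,32,24,12)])]))
E
```

```text
(no output)
```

View pics/z1.png

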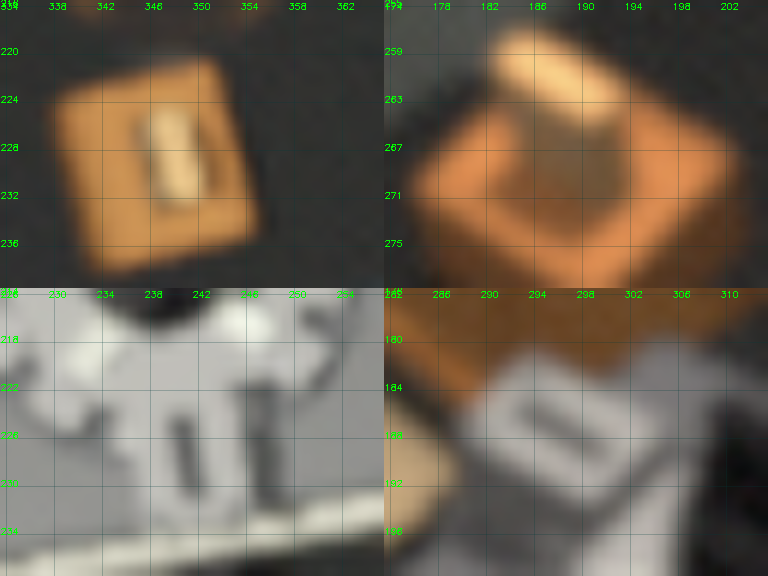

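Zoomed picks:
- Handle top centre: top (348.0,228.6), side (188.0,260.8).
- Slot centre: top (241.2,227.8), side (296.5,187.6).

I'll refine these by intensity-weighted centroids and check their heights.

```bash
cat > meas.py <<'E'
from h import *
t=cv2.imread("pics/top0.png").astype(np.float32);s=cv2.imread("pics/side0.png").astype(np.float32)
def blob(img,c,r,f,frac=.5):
    # supersampled patch, thresholded scalar f, component at centre
    k=8;w=int(2*r*k);M=np.float32([[1/k,0,c[0]-r],[0,1/k,c[1]-r]])
    p=cv2.warpAffine(img,M,(w,w),flags=cv2.INTER_CUBIC|cv2.WARP_INVERSE_MAP);g=f(p)
    pk=g[w//2-6:w//2+7,w//2-6:w//2+7].max();bg=np.percentile(g,25);m=(g>bg+frac*(pk-bg)).astype(np.uint8)
    n,l,st,cc=cv2.connectedComponentsWithStats(m);i=l[w//2,w//2]
    if i==0: i=1+np.argmin(np.hypot(*(cc[1:]-w/2).T))
    q=(l==i).astype(np.uint8);rc=cv2.minAreaRect(cv2.findContours(q,0,1)[0][0])
    off=np.array(c)-r
    return off+cc[i]/k, off+cv2.boxPoints(rc)/k, np.array(rc[1])/k
dark=lambda p:-p.sum(2); light=lambda p:p[:,:,1]
def yaw_of(n,box,z):
    P=np.array([plane(n,b,z)[:2] for b in box]);e0=P[1]-P[0];e1=P[2]-P[1];e=e0 if np.hypot(*e0)>np.hypot(*e1) else e1
    return (np.degrees(np.arctan2(e[1],e[0]))+90)%180-90,np.hypot(*e0),np.hypot(*e1)
for nm,a,b,r,f,z in(("Lslot",(241.2,227.8),(296.5,187.6),5,dark,.092),("Rslot",(280.9,220.5),(265.4,217.4),5,dark,.092),("handle",(348,228.6),(188,260.8),6,light,.074)):
    A=blob(t,a,r,f);B=blob(s,b,r,f);X,e=tri(A[0],B[0])
    print(nm,A[0].round(2),B[0].round(2),"tri",X.round(4),"gap",round(e,4),"planes",plane("top",A[0],z).round(4),plane("side",B[0],z).round(4),"yaw",np.round(yaw_of("top",A[1],z),3),np.round(yaw_of("side",B[1],z),3))
# rest top outline, deck outline
hsv=cv2.cvtColor(t.astype(np.uint8),cv2.COLOR_BGR2HSV)
m=((hsv[:,:,1]>110)&(hsv[:,:,2]>90)).astype(np.uint8);m[:,:334]=0;m[:,360:]=0;m[:218]=0;m[242:]=0
print("rest",cv2.minAreaRect(np.argwhere(m)[:,::-1].astype(np.float32)))
m=((hsv[:,:,1]<60)&(hsv[:,:,2]>90)).astype(np.uint8);n,l,st,c=cv2.connectedComponentsWithStats(m);i=l[212,260]
rc=cv2.minAreaRect(np.argwhere(l==i)[:,::-1].astype(np.float32));print("deck",rc,plane("top",rc[0],.062),yaw_of("top",cv2.boxPoints(rc),.062))
E
python3 meas.py
```

```text
Lslot [241.15 227.53] [296.19 187.31] tri [0.4407 0.11   0.0915] gap 0.0014 planes [0.441  0.1105 0.092 ] [0.4406 0.1091 0.092 ] yaw [1.0692e+01 8.0000e-03 2.6000e-02] [8.323 0.009 0.026]
Rslot [280.4  220.34] [265.9  216.31] tri [ 0.4697 -0.039   0.0912] gap 0.0007 planes [ 0.4698 -0.0387  0.092 ] [ 0.47   -0.0397  0.092 ] yaw [1.2404e+01 8.0000e-03 2.6000e-02] [1.0203e+01 9.0000e-03 2.6000e-02]
handle [348.18 228.29] [188.03 261.06] tri [ 0.443  -0.3     0.0732] gap 0.0012 planes [ 0.4432 -0.2994  0.074 ] [ 0.4431 -0.3007  0.074 ] yaw [1.2257e+01 1.2000e-02 3.1000e-02] [1.3409e+01 1.3000e-02 3.2000e-02]
rest ((346.32354736328125, 229.2941131591797), (15.764815330505371, 14.55213737487793), 75.96376037597656)
deck ((258.23199462890625, 210.27598571777344), (46.42076873779297, 81.75064849853516), 79.69515228271484) [0.51162244 0.04747054 0.062     ] (np.float64(-79.0713383276638), np.float64(0.320124330318013), np.float64(0.18254383157993387))
```

The measured heights (91.5 mm for the slot, 73 mm for the handle), sizes and slot spacing (152 mm) all match the given values, and the yaw is about 11°. Next: check joint ranges and the lamps, then grasp the key.

```bash
cat >> h.py <<'E'
def R(deg):
    c,s=np.cos(np.radians(deg)),np.sin(np.radians(deg));return np.array([[c,s,0],[s,-c,0],[0,0,-1.]])
G=11.0
SLOT=np.array([.4407,.1100]);HEAD=SLOT+.066*np.array([np.cos(np.radians(G)),np.sin(np.radians(G))])
KEY=np.array([.4430,-.3000]);KY=12.5
def st(tag=""):
    print(tag,"t%.2f"%arm.current_t(),"p",arm.current_ee_pos().round(4),"F",np.round(arm.current_force(),1),"M",np.round(arm.current_torque(),2),"w%.4f"%arm.current_width(),"g%.1f"%arm.current_grasp_force(),flush=True)
E
python3 - <<'E'
from h import *
print(HEAD,"lampA",tri((140,103),(245,30)))
for d in(0,180,-180):
    q=arm.solve_ik([*KEY,.04],R(KY+d));print("key",d,None if q is None else np.round(q))
for a in(-150,-132,-90,0,90,132,150,180):
    q=arm.solve_ik([*HEAD,.11],R(G+a));print(a,None if q is None else np.round(q))
arm.grip(.045)
arm.move_to([*KEY,.12],R(KY));st("above")
arm.move_l([*KEY,.040],feed=.12);st("down")
arm.grip(0);st("grip")
cv2.imwrite("pics/g1.png",arm.snapshot("side")[:,:,::-1])
E
```

```text
[0.50548739 0.12259339] lampA (array([0.55241634, 0.08577399, 0.79177444]), np.float64(0.44027081970915316))
key 0 [-41.  35. 100.  -0.  45.  37.]
key 180 [ -41.   35.  100.   -0.   45. -143.]
key -180 [ -41.   35.  100.   -0.   45. -143.]
-150 [   7.   28.   99.   -0.   54. -124.]
-132 [   7.   28.   99.   -0.   54. -142.]
-90 [  7.  28.  99.  -0.  54. 176.]
0 [ 7. 28. 99. -0. 54. 86.]
90 [ 7. 28. 99. -0. 54. -4.]
132 [  7.  28.  99.  -0.  54. -46.]
150 [  7.  28.  99.  -0.  54. -64.]
180 [  7.  28.  99.  -0.  54. -94.]
above t2.30 p [ 0.443  -0.301   0.1203] F [ 0.5 -1.2 -0.1] M [-0.03 -0.04  0.01] w0.0448 g0.0
down t3.12 p [ 0.4432 -0.3004  0.0405] F [-0.4 -0.3  0.5] M [-0.02 -0.01  0.05] w0.0453 g0.0
grip t3.72 p [ 0.4431 -0.3     0.0402] F [-0.8 -0.1  4. ] M [ 0.14  0.09 -0.03] w0.0124 g30.0
```

The grip reads 12.4 mm, the handle's thickness. Now lift, carry, and do a guarded insertion.

```bash
python3 - <<'E'
from h import *
arm.move_l([*KEY,.19],feed=.15);st("lift")
arm.move_to([*SLOT,.19],R(G));st("over")
arm.move_l([*SLOT,.136],feed=.1);st("hover")
t=arm.snapshot("top")[:,:,::-1];s=arm.snapshot("side")[:,:,::-1]
cv2.imwrite("pics/h.png",np.hstack([cv2.resize(t[200:260,215:265],None,fx=8,fy=8,interpolation=2)[:480],zoom(np.ascontiguousarray(s),275,155,50,60,8)]))
E
```

```text
lift t4.92 p [ 0.4426 -0.2996  0.1892] F [ 0.1 -0.7 -0.6] M [ 0.03  0.03 -0.02] w0.0119 g30.0
over t6.43 p [0.4411 0.1094 0.19  ] F [ 0.9 -0.4  0.3] M [0.   0.04 0.03] w0.0118 g30.0
hover t7.12 p [0.441  0.1098 0.1363] F [ 0.2 -0.5 -1.1] M [ 0.05  0.   -0.03] w0.0117 g30.0
```

View pics/h.png

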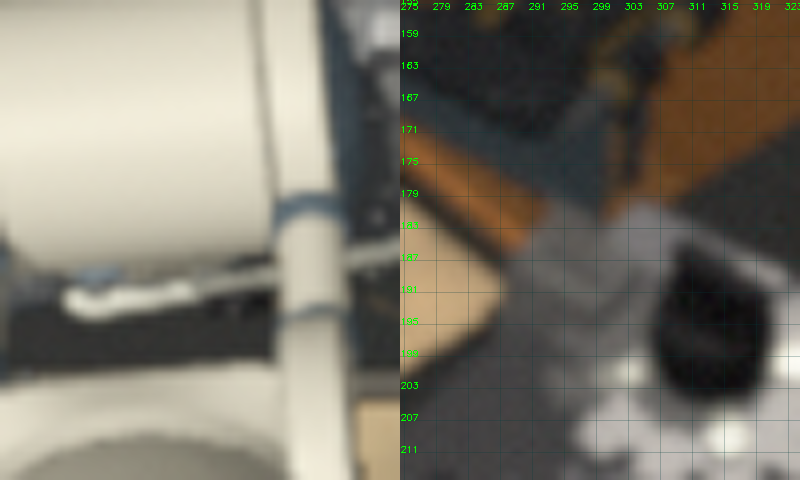

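The arm hides the top view. In the side view the fingers, at about (297,175), stand right above the bracket, with the blade over the slot. I'll do the insertion by force, in guarded steps.

```bash
python3 - <<'E'
from h import *
z=.128
arm.move_l([*SLOT,z],feed=.06)
f0=np.array(arm.current_force());st("start")
while z>.0975:
    z-=.003
    arm.move_l([*SLOT,z],feed=.04);f=np.array(arm.current_force())-f0
    print("%.4f"%z,arm.current_ee_pos().round(4),f.round(1))
    if abs(f[2])>12: break
st("end")
E
```

```text
start t7.51 p [0.4405 0.11   0.1279] F [-0.1 -0.1 -0.5] M [-0.02 -0.    0.01] w0.0116 g30.0
0.1250 [0.4406 0.11   0.1249] [ 0.6  0.6 -0.3]
0.1220 [0.4406 0.11   0.1218] [ 0.4  0.3 -0.1]
0.1190 [0.4406 0.11   0.1188] [ 0.8 -0.6 -0.6]
0.1160 [0.4406 0.11   0.1158] [-0.3 -0.6  0.6]
0.1130 [0.4406 0.11   0.1128] [ 0.6 -0.9  0.1]
0.1100 [0.4406 0.11   0.1098] [0.  0.1 0.4]
0.1070 [0.4406 0.11   0.1068] [-0.5  0.1  0.8]
0.1040 [0.4406 0.11   0.1038] [ 0.3 -0.  -0.4]
0.1010 [0.4406 0.11   0.1008] [-0.2  0.8  0.1]
0.0980 [0.441  0.1101 0.0981] [0.7 0.5 4. ]
0.0950 [0.4417 0.1102 0.0957] [-1.4  1.2 20.1]
end t10.26 p [0.4417 0.1102 0.0957] F [-1.4  1.1 19.6] M [ 0.16  0.25 -0.05] w0.0122 g30.0
```

The key's shoulder touched down at TCP z = 0.098, as predicted. Now release it, retreat and check.

```bash
python3 - <<'E'
from h import *
p=arm.current_ee_pos()
arm.move_l([.4412,.1101,.0978],feed=.05);arm.grip(.035);st("released")
arm.move_l([.4412,.1101,.19],feed=.15)
arm.move_to([*HEAD,.22],R(G));arm.sleep(.2);st("over head")
s=arm.snapshot("side")[:,:,::-1]
cv2.imwrite("pics/k.png",zoom(np.ascontiguousarray(s),265,140,80,75,8))
E
```

```text
released t11.06 p [0.4412 0.1101 0.0978] F [ 0.7 -0.3 -0.1] M [ 0.01  0.   -0.03] w0.0351 g0.0
over head t12.42 p [0.5043 0.1224 0.2192] F [-0.5  0.8 -0. ] M [ 0.01 -0.06 -0.03] w0.0349 g0.0
```

View pics/k.png

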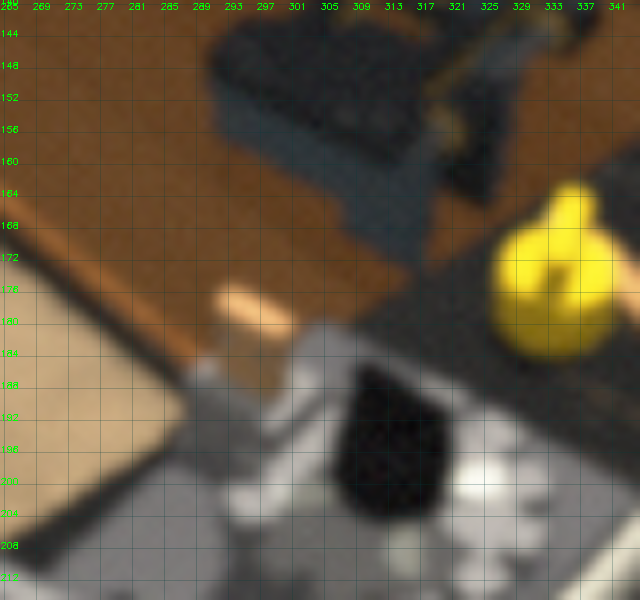

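The key stands upright in the bracket with its handle top at about (296.7,178.4), and the left cap stands at about (314,195). I'll compare that with the home projection, then go for the cap, anticlockwise first.

```bash
cat > turn.py <<'E'
from h import *
def mz(): return np.mean([arm.current_torque()[2] for _ in range(3)])
def grab(yaw,z=.1105):
    arm.grip(.035)
    arm.move_to([*HEAD,.16],R(yaw));arm.move_l([*HEAD,z],R(yaw),feed=.1);st("at wing")
    m0=mz();f0=np.array(arm.current_force());arm.grip(0);st("gripped");return m0,f0
def turn(yaw,sgn,m0,f0,maxdeg,step=2.5,z=.1105,lim=.17):
    a=0
    while a<maxdeg:
        a+=step;arm.move_l([*HEAD,z],R(yaw+sgn*a),feed=.05)
        m=mz()-m0;f=np.array(arm.current_force())-f0
        if f[2]>3: z+=.0004
        if f[2]<-3: z-=.0003
        print("%.1f z%.4f M%.3f F%s t%.2f"%(a,z,m,f.round(1),arm.current_t()),flush=True)
        if abs(m)>lim: break
    return a,z
E
python3 - <<'E'
from turn import *
print(proj("side",[.4407,.11,.132]),proj("side",[.4407,.11,.137]))
if np.linalg.norm(proj("side",[.4407,.11,.132])-[296.7,178.4])<2:
    m0,f0=grab(G); print(turn(G,+1,m0,f0,25)); st()
E
```

```text
[297.10863244 178.08308097] [297.19409312 176.91977114]
at wing t13.68 p [0.5061 0.1227 0.1114] F [ 0.4 -0.3  0. ] M [-0.03  0.03  0.01] w0.0347 g0.0
gripped t14.14 p [0.5057 0.1226 0.1108] F [-0.4  0.2  6. ] M [0.08 0.09 0.02] w0.0128 g30.0
2.5 z0.1109 M-0.018 F[-0.2  1.   5.2] t14.39
5.0 z0.1109 M-0.051 F[0.3 2.3 2.3] t14.64
7.5 z0.1113 M0.023 F[0.9 1.6 3.1] t14.89
10.0 z0.1113 M0.008 F[ 3.4  3.2 -1.2] t15.14
12.5 z0.1113 M-0.042 F[ 2.4  3.5 -1.1] t15.39
15.0 z0.1113 M-0.001 F[1.4 2.1 0.6] t15.64
17.5 z0.1113 M-0.051 F[1.  1.3 3. ] t15.89
20.0 z0.1117 M-0.052 F[0.5 0.9 5. ] t16.14
22.5 z0.1117 M-0.075 F[-0.6  1.   2.3] t16.39
25.0 z0.1121 M-0.056 F[0.2 0.9 3. ] t16.64
(25.0, 0.11209999999999999)
 t16.64 p [0.5053 0.1226 0.1117] F [0.6 0.6 3. ] M [ 0.18 -0.04 -0.05] w0.0131 g30.0
```

Anticlockwise yields: past 0.4 rad at about 0.05 N·m and rising. I'll carry on until it's free.

```bash
python3 - <<'E'
from turn import *
m0,f0=.01,np.array([0,0,0.])
a,z=turn(G+25,+1,m0,f0,115,step=5,z=.1121);st("turned")
yaw=G+25+a
if a>=115:
    for dz in(.002,.004,.007,.010):
        arm.move_l([*HEAD,z+dz],R(yaw),feed=.03);st("lift%.3f"%dz)
        if arm.current_force()[2]<-10: break
E
```

```text
5.0 z0.1121 M0.036 F[ 1.1  2.2 -0.3] t16.89
10.0 z0.1121 M-0.036 F[-0.4  1.5  2.9] t17.14
15.0 z0.1125 M0.012 F[-0.3  2.7  3.1] t17.39
20.0 z0.1125 M-0.050 F[-0.1  4.1  2.6] t17.64
25.0 z0.1125 M-0.016 F[-0.9  4.8  2.5] t17.89
30.0 z0.1129 M-0.023 F[0.2 5.1 5. ] t18.14
35.0 z0.1133 M-0.049 F[0.4 6.7 4.8] t18.39
40.0 z0.1137 M-0.011 F[-0.5  8.   5. ] t18.64
45.0 z0.1141 M-0.030 F[-0.2 10.3  5. ] t18.89
50.0 z0.1145 M-0.013 F[-1.7 10.   5.3] t19.14
55.0 z0.1149 M-0.092 F[-1.3 10.9  5.9] t19.39
60.0 z0.1149 M-0.090 F[-2.8  9.   2.6] t19.64
65.0 z0.1149 M-0.077 F[-2.8  8.7  2.4] t19.89
70.0 z0.1149 M0.021 F[-3.3  9.3  2.6] t20.14
75.0 z0.1149 M-0.029 F[-3.5 10.1  2.4] t20.39
80.0 z0.1149 M-0.065 F[-3.2 10.8  2.4] t20.64
85.0 z0.1149 M-0.060 F[-3.1 10.4  2.5] t20.89
90.0 z0.1149 M-0.084 F[-3.2 10.3  2.1] t21.14
95.0 z0.1149 M-0.051 F[-2.9 11.   2.6] t21.39
100.0 z0.1153 M-0.056 F[-4.1 10.5  3.8] t21.64
105.0 z0.1153 M-0.135 F[-4.6  7.1  2.9] t21.89
110.0 z0.1153 M-0.120 F[-7.4  3.5  2.8] t22.14
115.0 z0.1157 M-0.229 F[-9.1  2.3  3.5] t22.39
turned t22.39 p [0.5029 0.1225 0.1146] F [-9.1  2.3  3.5] M [ 0.71  1.88 -0.22] w0.0129 g30.0
lift0.002 t22.64 p [0.5048 0.1228 0.1179] F [-6.6  6.4 15.7] M [1.1  1.26 0.07] w0.0128 g30.0
lift0.004 t22.89 p [0.5046 0.1226 0.1196] F [-4.   3.7  3.4] M [0.89 0.88 0.01] w0.0129 g30.0
lift0.007 t23.14 p [0.5047 0.1226 0.1226] F [-4.9  3.7  1.6] M [0.79 0.98 0.02] w0.0127 g30.0
lift0.010 t23.39 p [0.5052 0.1226 0.1258] F [-5.2  2.8  1.6] M [ 0.69  0.84 -0.01] w0.0127 g30.0
```

It's free: lifting meets no downward pull. I'll lift to about 50 mm and check.

```bash
python3 - <<'E'
from turn import *
yaw=G+140
for z in(.135,.148,.1625):
    arm.move_l([*HEAD,z],R(yaw),feed=.06);st()
    if arm.current_force()[2]<-10: break
arm.sleep(.3);st()
s=arm.snapshot("side")[:,:,::-1]
cv2.imwrite("pics/e.png",zoom(np.ascontiguousarray(s),255,140,90,75,8))
E
```

```text
t23.70 p [0.5064 0.1225 0.1357] F [ 0.1  0.8 -0.4] M [ 0.08 -0.19 -0.02] w0.0130 g30.0
 t24.07 p [0.5058 0.1226 0.1485] F [-0.   0.3 -1.2] M [ 0.04 -0.19 -0.03] w0.0130 g30.0
 t24.46 p [0.5058 0.1226 0.1629] F [ 0.  -0.4 -1.5] M [ 0.05 -0.11  0.06] w0.0128 g30.0
 t24.76 p [0.5054 0.1226 0.1623] F [-0.   0.4 -1.1] M [ 0.   -0.13 -0.01] w0.0127 g30.0
```

View pics/e.png

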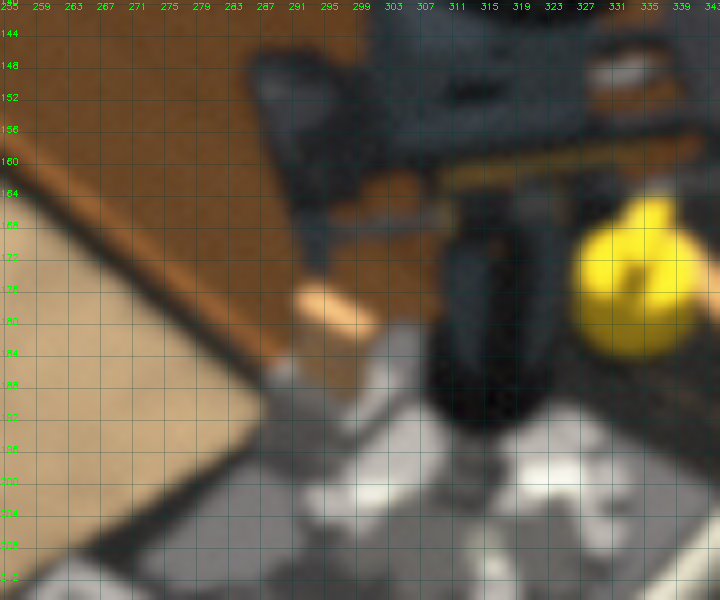

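The cap hangs upright in the gripper. Its lower edge moved from v≈204 to about 193, which is roughly 48 mm of lift. The key's handle top is still at (296.7,178.5), so it is home.

```bash
python3 -c "
from rig import arm
print(arm.sign_off())"
```

```text
the job is handed in; nothing more can be done
None
```

The job is handed in at about 25 s: the key is fully home in the left slot, and the left cap came off anticlockwise (ordinary thread) and is held upright about 5 cm above its spindle.

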